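# Key the grating disc onto its drive and press it home

### The job

The grater's disc lies loose on its spindle, turned the wrong way. Push it round with a fingertip (the orange well in it is meant for that) until its notch stands over the red drive pin, then press it down until it is fully home and level, and take the hand away. Do not lift the disc, and leave the walnuts, the brush and the matchbox where they are.

Things in the scene. Friction and masses are not known exactly. Their poses are not given: they have to be found in the camera images.
- motor_base: fixed white round motor base of a kitchen grater, 184 mm across, on the table (z = 0), control box on its front (to -x, out to 130 mm from the axis, 37 mm high). Origin: centre of its underside; z up along the spindle. Deck 46 mm up; a black collar 112 mm across on it carries the disc
- spindle_top (a point): top of the fixed steel spindle, 23 mm thick, on the axis of motor_base, 92 mm above the table; the disc turns about it with 2 mm of play
- pin_top (a point): round top of the fixed red drive pin, 9 mm thick, 58.5 mm above the table, at (-71, 0, 58.5) mm in motor_base: on its -x side. The disc hides most of it; a flat red mark, 11 x 14 mm, on the white deck just outside the disc shows its direction
- grating_disc: loose disc, 150 mm across, 24 mm thick, about 0.22 kg, grey edge, steel top with dark teeth. Origin: centre of its underside; z up. Starts level on the collar, underside 60 mm above the table, just clear of the pin, its x axis 30 to 180 degrees off motor_base's, either way. Fully home: underside 50 mm up, x axes alike within 3.5 degrees. Pressed when not aligned it stops on the pin
- notch (a point): in the notch through the disc's rim, at (-71, 0, 0) mm in grating_disc (underside height). The notch is 15 degrees wide (19 mm here), from 60 mm radius outward; a red stripe on the steel top leads to it
- finger_well (a point): floor of the orange finger well, at (45, 0, 8) mm in grating_disc: opposite the notch. A sector 57.5 degrees either side of +x, 13 to 75 mm from the axis, open at the rim; floor 8 mm above the underside, 16 mm below the steel top. A fingertip pushing sideways on either radial wall, 35 to 60 mm from the axis, turns the disc with 1 to 3 N; it stays where left
- collar (a joint): sinking of the black collar under the disc: 0 up (start), 0.010 m fully down. It resists with a steady 8 N plus 60 N per m/s and does not spring back. It is pushed down only through the disc: press on the disc (well floor or steel top) within 45 mm of the axis, slowly, with 12 to 20 N
- walnut_a: bystander: walnut, 32 mm, loose, origin at its underside
- walnut_b: bystander: walnut, 32 mm, loose, origin at its underside
- brush: bystander: pastry brush, 182 x 39 x 12 mm, loose, origin at its underside
- matches: bystander: red matchbox, 36 x 52 x 14 mm, loose, origin at its underside
- walnut_c: bystander: walnut, 32 mm, loose, origin at its underside

How it is judged:
At the end, for the whole second after the job is handed in: the disc's underside is within 2.5 mm of fully home (50 mm above the table), the collar down more than 8 mm, the notch within 8 mm of the pin, the disc level within 0.04 rad and at rest (value of joint collar above 0.008 m and z of grating_disc in the frame of motor_base below 0.0525 m and horizontal distance between notch and pin_top below 0.008 m and angle between grating_disc's own z axis and vertical below 0.04 rad and linear speed of grating_disc below 0.02 m/s); the robot touches nothing.
It fails at once if the disc is lifted more than 8 mm above where it started (z of grating_disc in the frame of motor_base above 0.068 m).
It fails at once if a loose bystander (walnut, brush, matchbox) is moved more than 20 mm (distance of any of walnut_a, walnut_b, walnut_c, brush, matches from where it was at the start of the episode above 0.02 m).
It also fails if it takes over 64 s, if anything falls off the work surface, if the arm or the gripper's body presses on something with over 40 N, if the wrist force passes 120 N, or if a joint passes its speed limit or range.

### The arm

A 6-joint arm with a two-finger parallel gripper is mounted at the origin on a cart in front of the work surface, level with it; the furniture and walls round the work are solid. World frame = base frame: x ahead of the robot, y to its left, z up, the work surface at z = 0. Lengths are in m, angles in rad, forces in N, time in s.
With the tool pointing down it reaches from about 0.3 to 0.875 m from the base axis. Payload 4.2 kg.
Tool frame: the origin (TCP) lies between the finger pads; the fingertips stand 11 mm ahead of it and the grasp point (between the pads) lies 8 mm behind it; z points along the fingers, y is the line along which they close (so a half turn about z gives the same grasp; the last joint's range is limited). The gripper opens to 85 mm and grips with 20 to 120 N. Pads are 22 mm wide; open, the fingers measure 114 mm over their backs; the gripper's body (76 mm by 85 mm) begins 54 mm behind the grasp point. The pads swing forward as they close: fully open they stand 13 mm farther back than shut.
Start: joints at [1.304, 0.32, 1.565, -0, 1.257, -0.02], TCP at [0.14, 0.558, 0.242] pointing down, gripper open.
Joint ranges: [-3.11, 3.11], [-0.84, 2.01], [0.21, 2.61], [-1.34, 4.49], [0.05, 2.63], [-2.56, 2.56]. Speed limits (rad/s): [2.57, 2.57, 3.14, 3.14, 3.14, 3.14].

### API

Orientations are given as a unit quaternion [w, x, y, z].
In Python, from bench import arm gives the robot as it stands.
- The arm moves only by the tool play_rows, never from a script. Its argument "steps" is a list of rows, each an object of numbers: "ax", "ay", "az": the turn, a rotation vector about the tool's x, y, z in rad; "x", "y", "z": the shift along the tool's x, y, z in mm; "gripper": the finger opening in mm, from 0 to 85.4. A call has 1 to 10 rows; each row shifts and turns the commanded pose from where the row before left it, along the tool's axes as they then stand; what a row does not reach is not made up. A row lasts 1/12 s, in which the tool goes at most 41.7 mm and 7.16 degrees, less where a joint would pass 70% of its speed; a pose out of reach is approached as far as the arm can. A call is refused whole if a number of a shift passes 41.7 or a number of a turn 0.125, either way. A call with a gripper value outside its range is refused whole. The fingers move at their own pace and stop on an object; "newtons" is the grip in N (left out, the last holds). Time passes only in rows, so rows that do not move let the fingers close. It gives the time, the measured TCP pose, the force, the opening and the grip force at its end, in the units of the state.
- arm.observe(): the state, without advancing time (a new reading comes with each control period).
- arm.capture(name): name is "side" or "top" or "wrist"; returns (picture, depth): 480x640x3 uint8, red, green, blue; 480x640 float32, m along the optical axis (not along the pixel's ray), 0 where there is no reading.
- arm.camera_model(name): a dict with "intrinsics" (3x3 intrinsics, pixels), "extrinsics" (4x4, takes a point from world to camera coordinates); the wrist camera has in their place "mount" (4x4, takes a point from camera to tool coordinates, whose origin is the TCP and whose axes are the flange's). Camera axes: x right, y down, z forward; pixel columns grow to the right and rows downward; lengths in m; the calibration is good to about 2 mm. The wrist camera is an equidistant fisheye: a pixel r from the principal point sees the ray r / f radians off the axis. A picture is of the moment at which its call begins: read the wrist's pose just before it. camera_model takes no time and is no camera call.
- arm.hand_in(): hands the job in; it is judged then, once.
The state is a dict: "clock": time; "joint_pos": joint angles; "qd": joint speeds; "tau": joint torques, N m; "tcp_pos": TCP position; "ee_rot": TCP orientation; "ft_force": force on the tool from outside, world axes, zero at the start; "ft_torque": the same for the moment, N m; "finger_gap": finger opening in m; "finger_force": force on a finger pad.
Only numpy, scipy, OpenCV 4.12 (cv2) and the standard library are available. Lean on these libraries where they do the work, as an engineer would, in place of code of your own. Each camera call takes 0.05 s, during which the arm holds its last target. There are 200 camera calls.

## Working session

There is one attempt and no reset: what is moved stays moved. The work goes in short steps, Python scripts to look and compute and a tool call to move; the robot and the scene stay as the last step left them, time stands still between calls to the robot, and variables do not carry over. Pictures are saved under pics/ and viewed, at most 10 in all, crops included, and the job is handed in when it is done.

Besides the shell and the picture viewer there is one more tool, called by a JSON object that holds its "op" and its "data". play_rows: Moves the arm, as the interface text tells. Its arguments: {"type":"object","properties":{"steps":{"type":"array","items":{"type":"object","properties":{"ax":{"type":"number"},"ay":{"type":"number"},"az":{"type":"number"},"x":{"type":"number"},"y":{"type":"number"},"z":{"type":"number"},"gripper":{"type":"number"}}}},"newtons":{"type":"number"}},"required":["steps"]}

```bash
ls; mkdir -p pics
python3 - <<'E'
from bench import arm
import cv2,numpy as np
for n in("top","side"):
    p,d=arm.capture(n); cv2.imwrite(f"pics/{n}0.png",p[:,:,::-1]); np.save(f"pics/{n}0.npy",d)
    m=arm.camera_model(n); print(n,np.round(m["intrinsics"],1).tolist(),np.round(m["extrinsics"],3).tolist())
s=arm.observe(); print({k:np.round(v,3).tolist() for k,v in s.items()})
E
```

```text
pics
top [[499.0, 0.0, 315.1], [0.0, 499.0, 243.2], [0.0, 0.0, 1.0]] [[-0.011, -1.0, 0.0, 0.177], [-0.989, 0.011, -0.149, 0.551], [0.149, -0.002, -0.989, 1.182], [0.0, 0.0, 0.0, 1.0]]
side [[546.1, 0.0, 318.7], [0.0, 546.1, 244.2], [0.0, 0.0, 1.0]] [[-0.996, -0.084, -0.006, 0.588], [-0.037, 0.491, -0.87, 0.018], [0.076, -0.867, -0.492, 1.251], [0.0, 0.0, 0.0, 1.0]]
{'clock': 0.1, 'joint_pos': [1.304, 0.32, 1.566, -0.0, 1.257, -0.02], 'qd': [-0.001, -0.002, -0.003, -0.001, -0.001, 0.002], 'tau': [-0.001, -41.641, -23.47, -0.0, 0.005, 0.0], 'tcp_pos': [0.14, 0.557, 0.242], 'ee_rot': [-0.0, 0.123, 0.992, -0.001], 'ft_force': [0.502, 0.181, -0.001], 'ft_torque': [-0.044, -0.054, -0.0], 'finger_force': 0.0, 'finger_gap': 0.086}
```

View pics/top0.png

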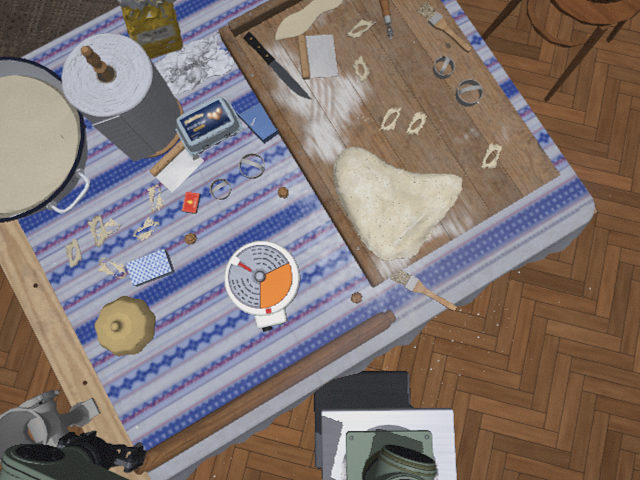

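View pics/side0.png

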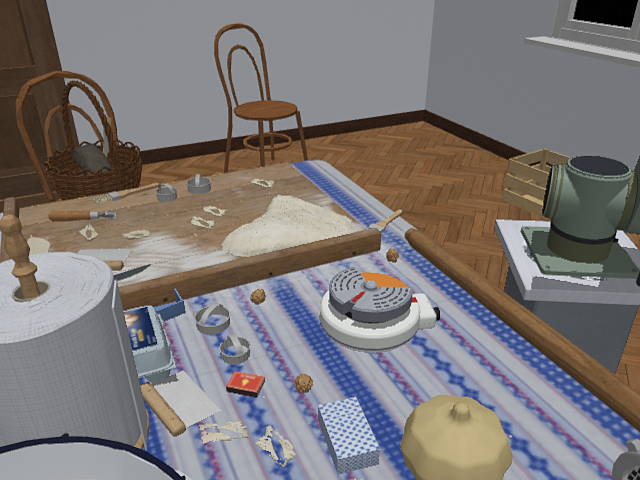

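The top view shows the motor base at about (262,277), with the orange well towards (277,287), the red stripe at (240,265) and the red deck mark at (268,311). The nearest walnut is at (356,297), and nothing stands close to the disc.

```bash
cat > h.py <<'E'
import cv2,numpy as np
from bench import arm
def ray(n,uv,z):
    m=arm.camera_model(n);K=np.array(m["intrinsics"]);E=np.array(m["extrinsics"])
    R,t=E[:3,:3],E[:3,3];c=-R.T@t
    d=R.T@np.linalg.solve(K,[uv[0],uv[1],1.]);return c+d*(z-c[2])/d[2]
def blobs(mask,minA=6):
    n,l,s,c=cv2.connectedComponentsWithStats(mask.astype(np.uint8))
    return [(int(s[i,4]),c[i],l==i) for i in range(1,n) if s[i,4]>=minA]
E
python3 - <<'E'
from h import *
p=cv2.imread("pics/top0.png");hs=cv2.cvtColor(p,cv2.COLOR_BGR2HSV).astype(int)
roi=np.zeros(p.shape[:2],bool);roi[232:335,215:310]=1
H,S,V=hs[...,0],hs[...,1],hs[...,2]
org=roi&(H>8)&(H<22)&(S>150)&(V>120)
red=roi&((H<6)|(H>174))&(S>150)&(V>90)
wh=roi&(S<25)&(V>190)
for nm,m,z in(("orange",org,.068),("red",red,.06),("white",wh,.046)):
    for a,c,_ in blobs(m): print(nm,a,np.round(c,1),np.round(ray("top",c,z),4))
b=max(blobs(wh),key=lambda b:b[0])[2]
cs=max(cv2.findContours(b.astype(np.uint8),0,1)[0],key=cv2.contourArea)
pts=np.array([ray("top",q[0],.046)[:2] for q in cs])
# circle fit at the deck, robust
w=np.ones(len(pts))
for _ in range(8):
    A=np.c_[2*pts,np.ones(len(pts))];s=np.linalg.lstsq(A*w[:,None],(pts**2).sum(1)*w,rcond=None)[0]
    r=np.sqrt(s[2]+s[:2]@s[:2]);e=np.hypot(*(pts-s[:2]).T)-r;w=(abs(e)<.004).astype(float) if _ else (e<.01).astype(float)
print("base",s[:2],r,w.sum(),len(w))
C=s[:2]
for nm,m,z in(("orange",org,.068),("red",red,.0)):
    for a,c,_ in blobs(m):
        for zz in ([.068] if nm=="orange" else [.046,.084]):
            q=ray("top",c,zz)[:2]-C;print(nm,zz,np.hypot(*q),np.degrees(np.arctan2(q[1],q[0])))
# well edges in polar
yx=np.argwhere(org);P=np.array([ray("top",(x,y),.068)[:2]-C for y,x in yx]);th=np.degrees(np.arctan2(P[:,1],P[:,0]));rr=np.hypot(*P.T)
k=(rr>.035)&(rr<.07);print("ang pct",np.percentile(th[k],[1,5,50,95,99]))
E
```

```text
orange 948 [275.4 285.5] [0.449  0.2657 0.068 ]
red 28 [244.5 266.5] [0.496  0.3405 0.06  ]
red 15 [267.9 310.4] [0.391 0.284 0.06 ]
white 101 [289.6 237.3] [0.5679 0.2328 0.046 ]
white 10 [279.2 236.7] [0.5698 0.2583 0.046 ]
white 1346 [264.7 289.6] [0.4411 0.2931 0.046 ]
white 8 [250.2 251.4] [0.5343 0.3288 0.046 ]
white 61 [303.3 255.9] [0.5218 0.1995 0.046 ]
white 6 [260.3 255.5] [0.5239 0.3042 0.046 ]
white 6 [273.3 256. ] [0.5223 0.2725 0.046 ]
white 10 [279.4 259. ] [0.5148 0.2578 0.046 ]
white 7 [274.3 262.1] [0.5073 0.2702 0.046 ]
white 8 [308.1 261.4] [0.5082 0.188  0.046 ]
white 7 [251.7 262.9] [0.5061 0.325  0.046 ]
white 14 [255.5 266.8] [0.4964 0.3158 0.046 ]
white 16 [264.1 265.9] [0.4983 0.2949 0.046 ]
white 7 [232.6 272.3] [0.4837 0.3712 0.046 ]
white 16 [258.9 275.3] [0.4756 0.3075 0.046 ]
white 17 [219.9 278. ] [0.4702 0.4015 0.046 ]
white 7 [230.9 276. ] [0.4747 0.3752 0.046 ]
white 11 [236.6 276.1] [0.4743 0.3612 0.046 ]
white 6 [244.3 277. ] [0.4719 0.3426 0.046 ]
white 9 [239.4 281.3] [0.4616 0.3543 0.046 ]
white 12 [251.4 282. ] [0.4597 0.3254 0.046 ]
white 8 
[... 403 characters left out ...]
9 [294.8 301.6] [0.4116 0.2209 0.046 ]
white 27 [288.7 308.2] [0.396  0.2356 0.046 ]
white 8 [215.9 308.4] [0.3974 0.41   0.046 ]
white 10 [307.1 325.2] [0.3552 0.1918 0.046 ]
white 7 [249.7 329.9] [0.3458 0.3285 0.046 ]
white 13 [299.5 330.9] [0.342  0.2099 0.046 ]
white 19 [306.2 330.3] [0.3434 0.1942 0.046 ]
base [0.47083771 0.30224504] 0.08793826579484829 192.0 265
orange 0.068 0.04255246547379733 -120.8479978352096
red 0.046 0.04820115838499642 56.513711458044355
red 0.084 0.041540094617695734 57.03114080081943
red 0.046 0.08138194763023851 -167.9743528753956
red 0.084 0.08281534025867389 -165.66540471612745
ang pct [-177.26441457 -172.90205822 -121.3766053   -69.30312095  -64.82615575]
```

{"op": "play_rows", "data": {"steps": [{"x": -19,"y": -11,"z": 2,"gripper": 0},{"x": -19,"y": -11,"z": 2},{"x": -19,"y": -11,"z": 2},{"x": -19,"y": -11,"z": 2},{"x": -19,"y": -11,"z": 2},{"x": -19,"y": -11,"z": 2},{"x": -19,"y": -11,"z": 2},{"x": -19,"y": -11,"z": 2},{"x": -19,"y": -11,"z": 2},{"x": -19,"y": -11,"z": 2}]}}

```text
invalid input at $.steps[0]: expected keys ax, ay, az, x, y, z, gripper
```

{"op": "play_rows", "data": {"steps": [{"x": -19,"y": -11,"z": 2},{"x": -19,"y": -11,"z": 2},{"x": -19,"y": -11,"z": 2},{"x": -19,"y": -11,"z": 2},{"x": -19,"y": -11,"z": 2},{"x": -19,"y": -11,"z": 2},{"x": -19,"y": -11,"z": 2},{"x": -19,"y": -11,"z": 2},{"x": -19,"y": -11,"z": 2},{"x": -19,"y": -11,"z": 2}]}}

```text
invalid input at $.steps[0]: expected keys ax, ay, az, x, y, z, gripper
```

{"op": "play_rows", "data": {"steps": [{"az": 0.12},{"az": 0.12},{"az": 0.12},{"az": 0.12},{"az": 0.12},{"az": 0.12},{"az": 0.12},{"az": 0.12},{"az": 0.12},{"az": 0.12}]}}

```text
invalid input at $.steps[0]: expected keys ax, ay, az, x, y, z, gripper
```

{"op": "play_rows", "data": {"steps": [{"az": 0.12},{"az": 0.12},{"az": 0.12},{"az": 0.12},{"az": 0.12},{"az": 0.12},{"az": 0.12},{"az": 0.12},{"az": 0.12},{"az": 0.12}]}}

```text
invalid input at $.steps[0]: expected keys ax, ay, az, x, y, z, gripper
```

{"op": "play_rows", "data": {"steps": [{"az": 0.12},{"az": 0.12},{"az": 0.12},{"az": 0.12},{"az": 0.12},{"az": 0.07},{},{}]}}

```text
invalid input at $.steps[0]: expected keys ax, ay, az, x, y, z, gripper
```

Run:
```python
from h import *
s=arm.observe();p,d=arm.capture("wrist");cv2.imwrite("pics/w1.png",p[:,:,::-1])
np.savez("pics/w1.npz",d=d,pos=s["tcp_pos"],q=s["ee_rot"])
m=arm.camera_model("wrist");print({k:np.round(v,4).tolist() if not isinstance(v,str) else v for k,v in m.items()})
print({k:np.round(v,3).tolist() for k,v in s.items()})
```

```text
{'intrinsics': [[371.6483, 0.0, 312.6528], [0.0, 371.6483, 243.4503], [0.0, 0.0, 1.0]], 'mount': [[0.0001, -0.9489, -0.3156, 0.0835], [1.0, 0.0, 0.0003, -0.0002], [-0.0003, -0.3156, 0.9489, -0.1333], [0.0, 0.0, 0.0, 1.0]]}
{'clock': 0.1, 'joint_pos': [1.304, 0.32, 1.566, -0.0, 1.257, -0.02], 'qd': [-0.001, -0.002, -0.003, -0.001, -0.001, 0.002], 'tau': [-0.001, -41.641, -23.47, -0.0, 0.005, 0.0], 'tcp_pos': [0.14, 0.557, 0.242], 'ee_rot': [-0.0, 0.123, 0.992, -0.001], 'ft_force': [0.502, 0.181, -0.001], 'ft_torque': [-0.044, -0.054, -0.0], 'finger_force': 0.0, 'finger_gap': 0.086}
```

View pics/w1.png

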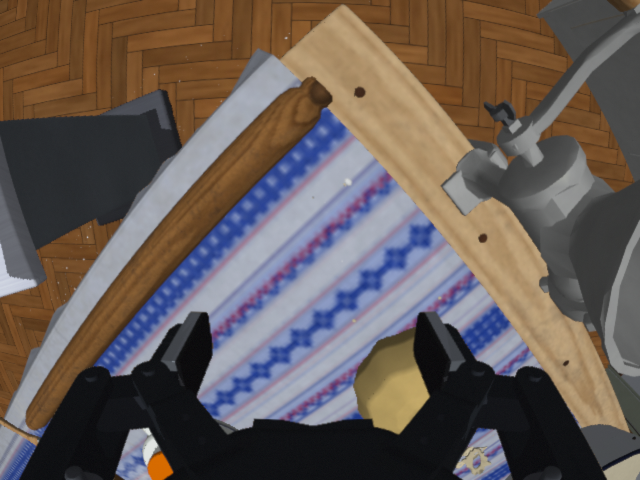

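The wrist camera, still at the start pose, looks past the fingers along tool +x, so the grater is only partly visible at the bottom left (160,465). Every row needs all its keys, so I'll work out combined moves.

```bash
cat >> h.py <<'E'
from scipy.spatial.transform import Rotation as Ro
def plan(dst,yang,n,pos=None,q=None):
    """rows from the present pose to dst (m), tool down with its y at yang deg"""
    s=arm.observe();pos=s["tcp_pos"] if pos is None else pos
    q=s["ee_rot"];R=Ro.from_quat(np.r_[q[1:],q[0]])
    a=np.radians(yang);y=np.array([np.cos(a),np.sin(a),0]);z=np.array([0,0,-1.])
    Rt=Ro.from_matrix(np.c_[np.cross(y,z),y,z])
    rv=(R.inv()*Rt).as_rotvec();print("turn",np.round(rv,3))
    v=(np.array(dst)-pos)*1000/n;st=Ro.from_rotvec(rv/n)
    for i in range(n):
        print(np.round(R.inv().apply(v),0).astype(int).tolist(),end=" ");R=R*st
    print(np.round(rv/n,4))
E
python3 -c "
from h import *
plan([.463,.256,.20],-100,28)"
```

```text
turn [-0.000e+00  2.000e-03  3.069e+00]
[-14, -8, 1] [-15, -6, 1] [-15, -4, 1] [-16, -3, 1] [-16, -1, 1] [-16, 1, 1] [-16, 2, 1] [-15, 4, 1] [-15, 6, 1] [-14, 7, 1] [-13, 9, 1] [-12, 10, 1] [-11, 11, 1] [-10, 13, 1] [-8, 14, 1] [-7, 14, 1] [-5, 15, 1] [-3, 15, 1] [-2, 16, 1] [0, 16, 1] [2, 16, 1] [4, 15, 1] [5, 15, 1] [7, 14, 1] [8, 13, 1] [10, 12, 1] [11, 11, 1] [12, 10, 1] [-0.000e+00  1.000e-04  1.096e-01]
```

{"op": "play_rows", "data": {"steps": [{"ax": 0,"ay": 0,"az": 0.11,"x": -14,"y": -8,"z": 1,"gripper": 0},{"ax": 0,"ay": 0,"az": 0.11,"x": -15,"y": -6,"z": 1,"gripper": 0},{"ax": 0,"ay": 0,"az": 0.11,"x": -15,"y": -4,"z": 1,"gripper": 0},{"ax": 0,"ay": 0,"az": 0.11,"x": -16,"y": -3,"z": 1,"gripper": 0},{"ax": 0,"ay": 0,"az": 0.11,"x": -16,"y": -1,"z": 1,"gripper": 0},{"ax": 0,"ay": 0,"az": 0.11,"x": -16,"y": 1,"z": 1,"gripper": 0},{"ax": 0,"ay": 0,"az": 0.11,"x": -16,"y": 2,"z": 1,"gripper": 0},{"ax": 0,"ay": 0,"az": 0.11,"x": -15,"y": 4,"z": 1,"gripper": 0},{"ax": 0,"ay": 0,"az": 0.11,"x": -15,"y": 6,"z": 1,"gripper": 0},{"ax": 0,"ay": 0,"az": 0.11,"x": -14,"y": 7,"z": 1,"gripper": 0}]}}

```text
clock: 0.98
tcp_pos: [0.2573, 0.4477, 0.232]
ee_rot: [0.0, 0.626, 0.78, -0.0]
ft_force: [0.5, -0.3, -0.1]
finger_gap: 0.0002
finger_force: 0.0
```

{"op": "play_rows", "data": {"steps": [{"ax": 0,"ay": 0,"az": 0.11,"x": -13,"y": 9,"z": 1,"gripper": 0},{"ax": 0,"ay": 0,"az": 0.11,"x": -12,"y": 10,"z": 1,"gripper": 0},{"ax": 0,"ay": 0,"az": 0.11,"x": -11,"y": 11,"z": 1,"gripper": 0},{"ax": 0,"ay": 0,"az": 0.11,"x": -10,"y": 13,"z": 1,"gripper": 0},{"ax": 0,"ay": 0,"az": 0.11,"x": -8,"y": 14,"z": 1,"gripper": 0},{"ax": 0,"ay": 0,"az": 0.11,"x": -7,"y": 14,"z": 1,"gripper": 0},{"ax": 0,"ay": 0,"az": 0.11,"x": -5,"y": 15,"z": 1,"gripper": 0},{"ax": 0,"ay": 0,"az": 0.11,"x": -3,"y": 15,"z": 1,"gripper": 0},{"ax": 0,"ay": 0,"az": 0.11,"x": -2,"y": 16,"z": 1,"gripper": 0},{"ax": 0,"ay": 0,"az": 0.11,"x": 0,"y": 16,"z": 1,"gripper": 0}]}}

```text
clock: 1.82
tcp_pos: [0.3718, 0.3383, 0.222]
ee_rot: [0.0, 0.941, 0.338, -0.0]
ft_force: [0.2, 0.0, -0.3]
finger_gap: 0.0003
finger_force: 0.0
```

{"op": "play_rows", "data": {"steps": [{"ax": 0,"ay": 0,"az": 0.11,"x": 2,"y": 16,"z": 1,"gripper": 0},{"ax": 0,"ay": 0,"az": 0.11,"x": 4,"y": 15,"z": 1,"gripper": 0},{"ax": 0,"ay": 0,"az": 0.11,"x": 5,"y": 15,"z": 1,"gripper": 0},{"ax": 0,"ay": 0,"az": 0.11,"x": 7,"y": 14,"z": 1,"gripper": 0},{"ax": 0,"ay": 0,"az": 0.11,"x": 8,"y": 13,"z": 1,"gripper": 0},{"ax": 0,"ay": 0,"az": 0.11,"x": 10,"y": 12,"z": 1,"gripper": 0},{"ax": 0,"ay": 0,"az": 0.11,"x": 11,"y": 11,"z": 1,"gripper": 0},{"ax": 0,"ay": 0,"az": 0.1,"x": 12,"y": 10,"z": 1,"gripper": 0},{"ax": 0,"ay": 0,"az": 0,"x": 0,"y": 0,"z": 0,"gripper": 0},{"ax": 0,"ay": 0,"az": 0,"x": 0,"y": 0,"z": 0,"gripper": 0}]}}

```text
clock: 2.65
tcp_pos: [0.4629, 0.2533, 0.214]
ee_rot: [0.0, 0.996, -0.087, -0.001]
ft_force: [0.2, 0.2, -0.2]
finger_gap: 0.0002
finger_force: 0.0
```

Run:
```python
from h import *
s=arm.observe();p,d=arm.capture("wrist");cv2.imwrite("pics/w2.png",p[:,:,::-1])
np.savez("pics/w2.npz",d=d,pos=s["tcp_pos"],q=s["ee_rot"])
print({k:np.round(v,3).tolist() for k,v in s.items()})
```

```text
{'clock': 2.65, 'joint_pos': [0.479, 0.266, 1.716, 0.001, 1.16, 2.224], 'qd': [0.02, -0.008, 0.007, 0.007, 0.002, -0.005], 'tau': [-0.717, -37.334, -22.588, -0.086, -0.04, 0.066], 'tcp_pos': [0.463, 0.253, 0.214], 'ee_rot': [0.0, 0.996, -0.087, -0.001], 'ft_force': [0.216, 0.235, -0.162], 'ft_torque': [-0.018, -0.027, 0.02], 'finger_force': 0.0, 'finger_gap': 0.0}
```

View pics/w2.png

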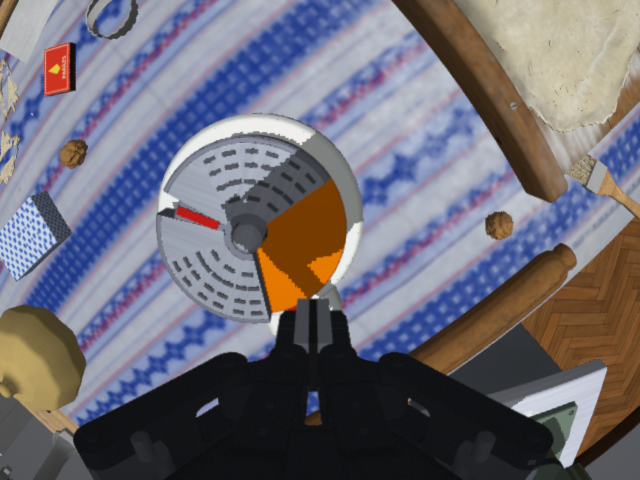

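The wrist view shows the spindle at (248,235), the red stripe at (198,217) leading to the notch at (165,210), and the well opening to the lower right. The gripper hides most of the red deck mark.

```bash
cat >> h.py <<'E'
def wray(uv,z,pos,q):
    m=arm.camera_model("wrist");K=np.array(m["intrinsics"]);M=np.array(m["mount"])
    x=(np.array(uv,float)-K[:2,2])/K[0,0];r=np.hypot(*x)
    d=np.r_[np.sin(r)*x/max(r,1e-9),np.cos(r)]
    R=Ro.from_quat(np.r_[q[1:],q[0]]).as_matrix()
    c=R@M[:3,3]+pos;d=R@M[:3,:3]@d;return c+d*(z-c[2])/d[2]
def look(name,box,C=None):
    p=cv2.imread(f"pics/{name}.png");f=np.load(f"pics/{name}.npz");pos,q=f["pos"],f["q"]
    hs=cv2.cvtColor(p,cv2.COLOR_BGR2HSV).astype(int);H,S,V=[hs[...,i] for i in range(3)]
    x0,x1,y0,y1=box;roi=np.zeros(H.shape,bool);roi[y0:y1,x0:x1]=1
    red=roi&((H<6)|(H>174))&(S>170)&(V>80)
    return p,pos,q,H,S,V,roi,blobs(red)
E
python3 - <<'E'
from h import *
p,pos,q,H,S,V,roi,rb=look("w2",(155,365,110,330))
g=cv2.GaussianBlur(cv2.cvtColor(p,6),(5,5),1)
c=cv2.HoughCircles(g[200:275,210:290],cv2.HOUGH_GRADIENT,1,50,param1=80,param2=12,minRadius=10,maxRadius=25)
print("circ",c)
for uv in [(248,235)]+([tuple(c[0,0,:2]+[210,200])] if c is not None else []): print("sp",wray(uv,.092,pos,q))
# white base outer edge circle
wh=(roi&(S<40)&(V>150))
yx=np.argwhere(roi)
cs=cv2.findContours(((S<60)&roi).astype(np.uint8),0,1)[0]
for a,cc,m in rb: print("red",a,cc,[np.round(wray(cc,z,pos,q),4) for z in(.046,.084)])
for n in ("top","side"):
    m=arm.camera_model(n)
# second view: spindle in the side picture (about 371,284) and top (260,275)
print(ray("top",(260.5,275.5),.092),ray("side",(371.5,285),.092))
d=np.load("pics/w2.npz")["d"];print(d[235,248],d[217,198])
E
python3 -c "
import cv2
a=cv2.imread('pics/w2.png')[100:340,140:380];b=cv2.imread('pics/side0.png')[240:360,300:450]
c=cv2.resize(a,None,fx=2,fy=2);d=cv2.resize(b,None,fx=2,fy=2)
import numpy as np
o=np.zeros((480,800,3),'u1');o[:480,:480]=c;o[:240,490:790]=d;
e=cv2.resize(cv2.imread('pics/top0.png')[235:330,215:315],None,fx=2.4,fy=2.4)[:235];o[245:245+e.shape[0],490:490+e.shape[1]]=e
cv2.imwrite('pics/crop1.png',o)"
```

```text
circ [[[38.5 36.5 18.3]]]
sp [0.47118465 0.29950678 0.092     ]
sp [0.47000499 0.29940068 0.092     ]
red 350 [197.04       217.49714286] [array([0.4821, 0.3514, 0.046 ]), array([0.4895, 0.3372, 0.084 ])]
red 19 [292.73684211 308.94736842] [array([0.382 , 0.2862, 0.046 ]), array([0.4021, 0.2803, 0.084 ])]
[0.47115733 0.29853225 0.092     ] [0.46903862 0.3087188  0.092     ]
0.2662347 0.26860234
```

View pics/crop1.png

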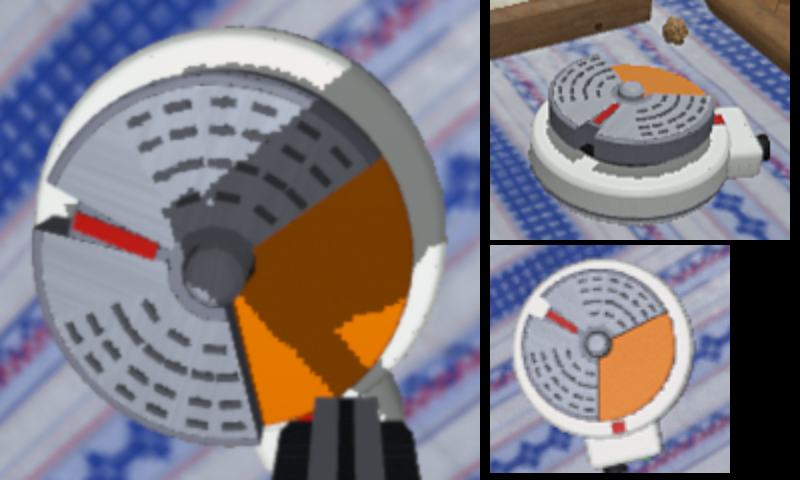

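Two views put the axis at (0.4705, 0.2995). The disc's x axis is at about -117° and the pin at about -170°, so the disc must turn about +127°. First I'll square the tool to the wall and go down into the well.

{"op": "play_rows", "data": {"steps": [{"ax": 0,"ay": 0,"az": -0.087,"x": 0,"y": 0,"z": 10,"gripper": 0},{"ax": 0,"ay": 0,"az": -0.087,"x": 0,"y": 0,"z": 15,"gripper": 0},{"ax": 0,"ay": 0,"az": -0.087,"x": 0,"y": 0,"z": 15,"gripper": 0},{"ax": 0,"ay": 0,"az": 0,"x": 0,"y": 0,"z": 15,"gripper": 0},{"ax": 0,"ay": 0,"az": 0,"x": 0,"y": 0,"z": 15,"gripper": 0},{"ax": 0,"ay": 0,"az": 0,"x": 0,"y": 0,"z": 15,"gripper": 0},{"ax": 0,"ay": 0,"az": 0,"x": 0,"y": 0,"z": 15,"gripper": 0},{"ax": 0,"ay": 0,"az": 0,"x": 0,"y": 0,"z": 10,"gripper": 0},{"ax": 0,"ay": 0,"az": 0,"x": 0,"y": 0,"z": 0,"gripper": 0}]}}

```text
clock: 3.45
tcp_pos: [0.4611, 0.2536, 0.1024]
ee_rot: [0.001, 0.999, 0.044, -0.002]
ft_force: [-0.1, 0.0, -0.5]
finger_gap: -0.0003
finger_force: 0.0
```

{"op": "play_rows", "data": {"steps": [{"ax": 0,"ay": 0,"az": 0,"x": 0,"y": 0,"z": 5,"gripper": 0},{"ax": 0,"ay": 0,"az": 0,"x": 0,"y": 0,"z": 5,"gripper": 0},{"ax": 0,"ay": 0,"az": 0,"x": 0,"y": 0,"z": 4,"gripper": 0},{"ax": 0,"ay": 0,"az": 0,"x": 0,"y": 0,"z": 3,"gripper": 0},{"ax": 0,"ay": 0,"az": 0,"x": 0,"y": 0,"z": 0,"gripper": 0}]}}

```text
clock: 3.87
tcp_pos: [0.4627, 0.2536, 0.087]
ee_rot: [0.0, 0.999, 0.043, -0.0]
ft_force: [0.9, -1.0, 0.4]
finger_gap: 0.0001
finger_force: 0.0
```

{"op": "play_rows", "data": {"steps": [{"ax": 0,"ay": 0,"az": -0.07,"x": 3.18,"y": 0.66,"z": 2,"gripper": 0},{"ax": 0,"ay": 0,"az": -0.07,"x": 3.18,"y": 0.66,"z": 0,"gripper": 0},{"ax": 0,"ay": 0,"az": -0.07,"x": 3.18,"y": 0.66,"z": 0,"gripper": 0},{"ax": 0,"ay": 0,"az": -0.07,"x": 3.18,"y": 0.66,"z": 0,"gripper": 0},{"ax": 0,"ay": 0,"az": -0.07,"x": 3.18,"y": 0.66,"z": 0,"gripper": 0},{"ax": 0,"ay": 0,"az": -0.07,"x": 3.18,"y": 0.66,"z": 0,"gripper": 0},{"ax": 0,"ay": 0,"az": -0.07,"x": 3.18,"y": 0.66,"z": 0,"gripper": 0},{"ax": 0,"ay": 0,"az": -0.07,"x": 3.18,"y": 0.66,"z": 0,"gripper": 0}]}}

```text
clock: 4.53
tcp_pos: [0.4875, 0.2562, 0.0854]
ee_rot: [0.0, 0.948, 0.319, -0.001]
ft_force: [-1.9, -2.3, 1.7]
finger_gap: 0.0002
finger_force: 1.7
```

```bash
cat >> h.py <<'E'
def pose(C=(.4705,.2995)):
    s=arm.observe();q=s["ee_rot"];R=Ro.from_quat(np.r_[q[1:],q[0]]).as_matrix()
    v=s["tcp_pos"]-np.r_[C,0];y=R[:,1]
    print("yang",round(np.degrees(np.arctan2(y[1],y[0])),1),"tool-frame pos rel axis mm",np.round(R.T[:2]@(v*[1,1,0])*1000,1),"z",s["tcp_pos"][2],"F",np.round(s["ft_force"],1),"j6",s["joint_pos"][5])
E
python3 -c "
from h import *
pose()"
```

```text
yang -52.8 tool-frame pos rel axis mm [-12.6  44.8] z 0.08542223006650577 F [-1.9 -2.3  1.7] j6 1.3847755738892153
```

{"op": "play_rows", "data": {"steps": [{"ax": 0,"ay": 0,"az": -0.07,"x": 3.18,"y": 0.66,"z": 0,"gripper": 0},{"ax": 0,"ay": 0,"az": -0.07,"x": 3.18,"y": 0.66,"z": 0,"gripper": 0},{"ax": 0,"ay": 0,"az": -0.07,"x": 3.18,"y": 0.66,"z": 0,"gripper": 0},{"ax": 0,"ay": 0,"az": -0.07,"x": 3.18,"y": 0.66,"z": 0,"gripper": 0},{"ax": 0,"ay": 0,"az": -0.07,"x": 3.18,"y": 0.66,"z": 0,"gripper": 0},{"ax": 0,"ay": 0,"az": -0.07,"x": 3.18,"y": 0.66,"z": 0,"gripper": 0},{"ax": 0,"ay": 0,"az": -0.07,"x": 3.18,"y": 0.66,"z": 0,"gripper": 0},{"ax": 0,"ay": 0,"az": -0.07,"x": 3.18,"y": 0.66,"z": 0,"gripper": 0},{"ax": 0,"ay": 0,"az": -0.07,"x": 3.18,"y": 0.66,"z": 0,"gripper": 0},{"ax": 0,"ay": 0,"az": -0.07,"x": 3.18,"y": 0.66,"z": 0,"gripper": 0}]}}

```text
clock: 5.37
tcp_pos: [0.5119, 0.278, 0.0856]
ee_rot: [0.001, 0.781, 0.625, -0.0]
ft_force: [1.4, -3.2, 1.0]
finger_gap: 0.0002
finger_force: 1.2
```

```bash
python3 -c "
from h import *
pose()"
```

```text
yang -12.7 tool-frame pos rel axis mm [-11.9  45.1] z 0.08562365725428636 F [ 1.4 -3.2  1. ] j6 0.7007831880650756
```

Pushing works as expected (about 3 N). I'll continue for another 68°, then look.

{"op": "play_rows", "data": {"steps": [{"ax": 0,"ay": 0,"az": -0.07,"x": 3.18,"y": 0.66,"z": 0,"gripper": 0},{"ax": 0,"ay": 0,"az": -0.07,"x": 3.18,"y": 0.66,"z": 0,"gripper": 0},{"ax": 0,"ay": 0,"az": -0.07,"x": 3.18,"y": 0.66,"z": 0,"gripper": 0},{"ax": 0,"ay": 0,"az": -0.07,"x": 3.18,"y": 0.66,"z": 0,"gripper": 0},{"ax": 0,"ay": 0,"az": -0.07,"x": 3.18,"y": 0.66,"z": 0,"gripper": 0},{"ax": 0,"ay": 0,"az": -0.07,"x": 3.18,"y": 0.66,"z": 0,"gripper": 0},{"ax": 0,"ay": 0,"az": -0.07,"x": 3.18,"y": 0.66,"z": 0,"gripper": 0},{"ax": 0,"ay": 0,"az": -0.07,"x": 3.18,"y": 0.66,"z": 0,"gripper": 0},{"ax": 0,"ay": 0,"az": -0.07,"x": 3.18,"y": 0.66,"z": 0,"gripper": 0},{"ax": 0,"ay": 0,"az": -0.07,"x": 3.18,"y": 0.66,"z": 0,"gripper": 0}]}}

```text
clock: 6.2
tcp_pos: [0.5163, 0.3103, 0.0858]
ee_rot: [0.001, 0.519, 0.855, 0.001]
ft_force: [3.1, -0.9, -0.2]
finger_gap: -0.0003
finger_force: 1.0
```

{"op": "play_rows", "data": {"steps": [{"ax": 0,"ay": 0,"az": -0.07,"x": 3.18,"y": 0.66,"z": 0,"gripper": 0},{"ax": 0,"ay": 0,"az": -0.07,"x": 3.18,"y": 0.66,"z": 0,"gripper": 0},{"ax": 0,"ay": 0,"az": -0.07,"x": 3.18,"y": 0.66,"z": 0,"gripper": 0},{"ax": 0,"ay": 0,"az": -0.07,"x": 3.18,"y": 0.66,"z": 0,"gripper": 0},{"ax": 0,"ay": 0,"az": -0.07,"x": 3.18,"y": 0.66,"z": 0,"gripper": 0},{"ax": 0,"ay": 0,"az": -0.07,"x": 3.18,"y": 0.66,"z": 0,"gripper": 0},{"ax": 0,"ay": 0,"az": -0.07,"x": 3.18,"y": 0.66,"z": 0,"gripper": 0},{"ax": 0,"ay": 0,"az": 0,"x": 0,"y": 0,"z": 0,"gripper": 0}]}}

```text
clock: 6.87
tcp_pos: [0.5053, 0.3309, 0.0858]
ee_rot: [0.001, 0.298, 0.955, 0.001]
ft_force: [-0.1, 0.0, 0.0]
finger_gap: 0.0001
finger_force: 0.3
```

Run:
```python
from h import *
pose()
p,d=arm.capture("top");cv2.imwrite("pics/top2.png",p[:,:,::-1])
s=arm.observe();w,d=arm.capture("wrist");cv2.imwrite("pics/w3.png",w[:,:,::-1]);np.savez("pics/w3.npz",pos=s["tcp_pos"],q=s["ee_rot"])
o=np.zeros((480,800,3),'u1');o[:,:480]=cv2.resize(w,(480,360))[:,:,::-1].repeat(1,0)[:360].shape and 0
o[:360,:480]=cv2.resize(w,(480,360))[:,:,::-1];o[:330,490:790]=cv2.resize(p[230:340,210:310],None,fx=3,fy=3,interpolation=2)[:,:,::-1]
cv2.imwrite("pics/crop2.png",o)
```

```text
yang 55.4 tool-frame pos rel axis mm [-10.8  45.6] z 0.08582220788516454 F [-0.1  0.   0. ] j6 -0.4056797676564825
```

View pics/crop2.png

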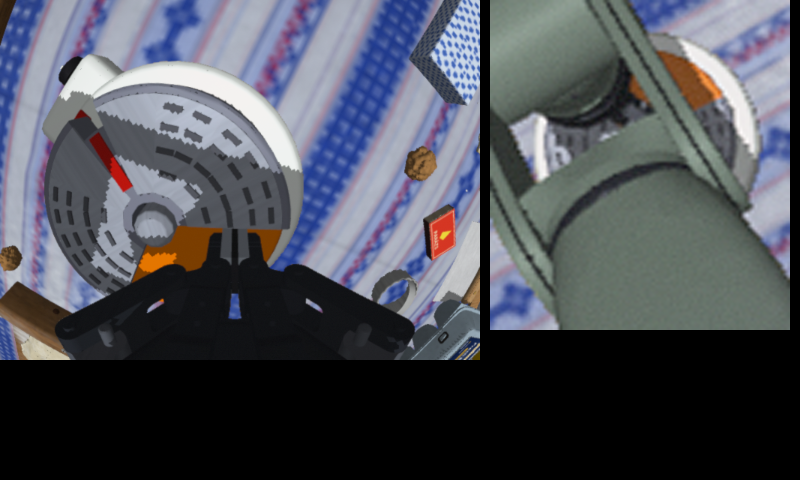

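The wrist view shows the stripe at crop (112,165), nearly in line with the red deck mark at (80,122). I'll measure how much turn is left.

Run:
```python
from h import *
p,pos,q,H,S,V,roi,rb=look("w3",(60,420,60,400))
g=cv2.GaussianBlur(cv2.cvtColor(p,6),(5,5),1)
x0,y0=150,245
c=cv2.HoughCircles(g[y0:y0+110,x0:x0+110],cv2.HOUGH_GRADIENT,1,80,param1=80,param2=12,minRadius=18,maxRadius=36)
print("circ",c); C=wray(c[0,0,:2]+[x0,y0],.092,pos,q)[:2] if c is not None else None;print(C)
roi=np.zeros(H.shape,bool);roi[120:270,80:200]=1
red=roi&((H<6)|(H>174))&(S>170)&(V>50)
n,l,st,ct=cv2.connectedComponentsWithStats(red.astype(np.uint8))
for i in range(1,n):
    if st[i,4]<15: continue
    for z in (.046,.084):
        P=np.array([wray((x,y),z,pos,q)[:2] for y,x in np.argwhere(l==i)])
        for nm,CC in(("sp",C),("C0",np.array([.4705,.2995]))):
            v=P-CC;a=np.degrees(np.arctan2(v[:,1],v[:,0]))%360;r=np.hypot(*v.T)
            print(i,st[i].tolist(),z,nm,"ang",np.round(a.mean(),1),np.round(np.percentile(a,[3,97]),1),"r",np.round(np.percentile(r,[3,97]),4))
```

```text
circ [[[51.5 65.5 29.7]]]
[0.46856675 0.30048909]
1 [100, 147, 16, 11, 86] 0.046 sp ang 189.6 [187.9 192.2] r [0.0836 0.0889]
1 [100, 147, 16, 11, 86] 0.046 C0 ang 188.7 [187.  191.3] r [0.0854 0.0907]
1 [100, 147, 16, 11, 86] 0.084 sp ang 175.7 [173.8 178.2] r [0.0721 0.0758]
1 [100, 147, 16, 11, 86] 0.084 C0 ang 175.0 [173.2 177.5] r [0.0741 0.0778]
2 [120, 177, 56, 78, 1299] 0.046 sp ang 202.3 [191.5 218.1] r [0.0314 0.0682]
2 [120, 177, 56, 78, 1299] 0.046 C0 ang 200.3 [190.3 215. ] r [0.0325 0.0698]
2 [120, 177, 56, 78, 1299] 0.084 sp ang 175.7 [170.5 181.1] r [0.0271 0.0591]
2 [120, 177, 56, 78, 1299] 0.084 C0 ang 174.6 [169.4 179.4] r [0.0291 0.0612]
```

{"op": "play_rows", "data": {"steps": [{"ax": 0,"ay": 0,"az": -0.05,"x": 2.26,"y": 0.5,"z": 0,"gripper": 0},{"ax": 0,"ay": 0,"az": -0.05,"x": 2.26,"y": 0.5,"z": 0,"gripper": 0},{"ax": 0,"ay": 0,"az": -0.05,"x": 2.26,"y": 0.5,"z": 0,"gripper": 0},{"ax": 0,"ay": 0,"az": -0.05,"x": 2.26,"y": 0.5,"z": 0,"gripper": 0},{"ax": 0,"ay": 0,"az": 0,"x": 0,"y": 0,"z": 0,"gripper": 0},{"ax": 0,"ay": 0,"az": 0,"x": 0,"y": 0,"z": 0,"gripper": 0}]}}

```text
clock: 7.47
tcp_pos: [0.4982, 0.3366, 0.0855]
ee_rot: [0.0, 0.203, 0.979, 0.0]
ft_force: [1.0, 0.0, -0.3]
finger_gap: -0.0001
finger_force: 0.4
```

Run:
```python
from h import *
pose()
s=arm.observe();w,d=arm.capture("wrist");cv2.imwrite("pics/w4.png",w[:,:,::-1]);np.savez("pics/w4.npz",pos=s["tcp_pos"],q=s["ee_rot"])
p,pos,q,H,S,V,roi,rb=look("w4",(60,420,60,400))
g=cv2.GaussianBlur(cv2.cvtColor(p,6),(5,5),1)
x0,y0=150,245
c=cv2.HoughCircles(g[y0:y0+110,x0:x0+110],cv2.HOUGH_GRADIENT,1,80,param1=80,param2=12,minRadius=18,maxRadius=36)
C=wray(c[0,0,:2]+[x0,y0],.092,pos,q)[:2];print(c,C)
roi=np.zeros(H.shape,bool);roi[90:310,60:220]=1
red=roi&((H<6)|(H>174))&(S>170)&(V>50)
n,l,st,ct=cv2.connectedComponentsWithStats(red.astype(np.uint8))
for i in range(1,n):
    if st[i,4]<15: continue
    for z in (.046,.084):
        P=np.array([wray((x,y),z,pos,q)[:2] for y,x in np.argwhere(l==i)]);v=P-C
        a=np.degrees(np.arctan2(v[:,1],v[:,0]))%360;r=np.hypot(*v.T)
        print(i,st[i].tolist(),z,"ang",np.round(a.mean(),1),np.round(np.percentile(a,[3,97]),1),"r",np.round(np.percentile(r,[3,97]),4))
cv2.imwrite("pics/crop3.png",cv2.resize(p[60:420,20:440],None,fx=1.6,fy=1.6))
```

```text
yang 66.6 tool-frame pos rel axis mm [-10.7  45. ] z 0.0854993127128927 F [ 1.   0.  -0.3] j6 -0.5878157329056621
[[[53.5 66.5 28.8]]] [0.469055  0.3010156]
1 [113, 124, 23, 43, 341] 0.046 ang 194.8 [188.8 198. ] r [0.0724 0.0892]
1 [113, 124, 23, 43, 341] 0.084 ang 181.1 [176.8 183.3] r [0.0645 0.0788]
2 [120, 178, 57, 78, 1304] 0.046 ang 214.0 [203.2 229.9] r [0.0318 0.0687]Traceback (most recent call last):
  File "<stdin>", line 15, in <module>
  File "h.py", line 23, in wray
    m=arm.camera_model("wrist");K=np.array(m["intrinsics"]);M=np.array(m["mount"])
ValueError: time passes only in moves, steps and waits
```

```bash
sed -i 's/m=arm.camera_model("wrist");K=/m=WM;K=/' h.py; sed -i '2a WM=arm.camera_model("wrist")' h.py
python3 - <<'E'
from h import *
p,pos,q,H,S,V,roi,rb=look("w4",(60,420,60,400))
C=np.array([.46906,.30102])
a=lambda uv,z:(lambda v:(np.round(np.degrees(np.arctan2(v[1],v[0]))%360,1),np.round(np.hypot(*v),4)))(wray(uv,z,pos,q)[:2]-C)
roi=np.zeros(H.shape,bool);roi[90:310,60:220]=1
red=(roi&((H<6)|(H>174))&(S>170)&(V>50)).astype(np.uint8)
n,l,st,ct=cv2.connectedComponentsWithStats(red)
i=np.argmax(st[1:,4])+1
A=np.array([a((x,y),.084) for y,x in np.argwhere(l==i)]);print("stripe",A.mean(0),np.percentile(A,[3,97],axis=0))
o=cv2.resize(p[100:320,90:250],None,fx=3,fy=2.7,interpolation=cv2.INTER_NEAREST);cv2.imwrite("pics/crop3.png",o)
E
```

```text
stripe [1.87708129e+02 4.35509969e-02] [[1.827e+02 2.740e-02]
 [1.931e+02 5.950e-02]]
```

View pics/crop3.png

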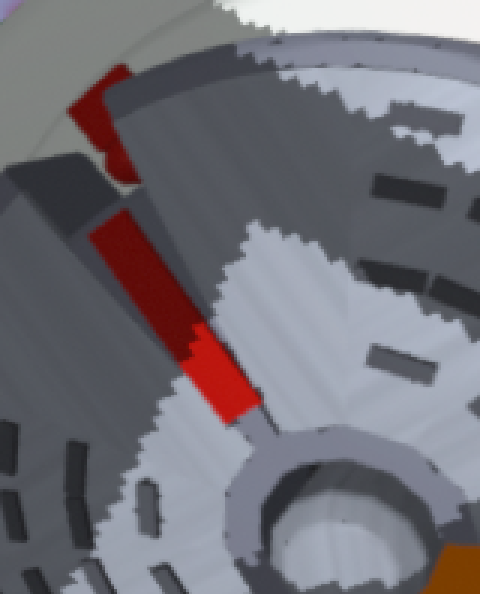

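The close-up shows the red pin through the notch at crop (122,165), near one side of it, so a few degrees remain.

Run:
```python
from h import *
f=np.load("pics/w4.npz");pos,q=f["pos"],f["q"];C=np.array([.46906,.30102])
def a(nm,cx,cy,z):
    w=wray((90+cx/3,100+cy/2.7),z,pos,q)[:2]-C;print(nm,np.round(np.degrees(np.arctan2(w[1],w[0]))%360,1),np.round(np.hypot(*w)*1000,1))
a("mark outer corner",68,108,.046);a("mark outer edge end",122,65,.046);a("mark inner edge",104,150,.046)
a("pin left",105,165,.0575);a("pin inner",122,185,.0575)
a("notch topleft inner",90,190,.084);a("notch floor inner L",70,238,.084);a("inner R",135,192,.084);a("rim L",8,168,.084);a("rim R top",105,95,.084);a("bottom R",140,183,.060)
a("stripe out L",90,235,.084);a("stripe out R",125,210,.084);a("stripe in L",228,424,.084);a("stripe in R",262,402,.084)
```

```text
mark outer corner 196.6 89.6
mark outer edge end 188.1 88.7
mark inner edge 197.0 78.8
pin left 194.2 73.3
pin inner 194.3 68.7
notch topleft inner 186.8 65.5
notch floor inner L 193.4 61.9
inner R 181.6 61.7
rim L 193.7 76.4
rim R top 179.3 76.4
bottom R 190.9 66.3
stripe out L 190.7 60.2
stripe out R 184.2 60.2
stripe in L 195.5 25.9
stripe in R 181.0 26.0
```

About 4° is left. I'll turn that, back off the wall slightly, shift inward to about r 35 and check.

{"op": "play_rows", "data": {"steps": [{"ax": 0,"ay": 0,"az": -0.03,"x": 1.36,"y": 0.3,"z": 0,"gripper": 0},{"ax": 0,"ay": 0,"az": -0.035,"x": 1.58,"y": 0.36,"z": 0,"gripper": 0},{"ax": 0,"ay": 0,"az": 0,"x": 0,"y": 0,"z": 0,"gripper": 0},{"ax": 0,"ay": 0,"az": 0,"x": 0,"y": 0,"z": 0,"gripper": 0},{"ax": 0,"ay": 0,"az": 0,"x": -3,"y": 0,"z": 0,"gripper": 0},{"ax": 0,"ay": 0,"az": 0,"x": 0,"y": -5,"z": 0,"gripper": 0},{"ax": 0,"ay": 0,"az": 0,"x": 0,"y": -6,"z": 0,"gripper": 0},{"ax": 0,"ay": 0,"az": 0,"x": 0,"y": 0,"z": 0,"gripper": 0}]}}

```text
clock: 8.18
tcp_pos: [0.4936, 0.3255, 0.0849]
ee_rot: [-0.001, 0.17, 0.985, -0.001]
ft_force: [-0.6, 0.3, 0.1]
finger_gap: 0.0
finger_force: 0.0
```

Run:
```python
from h import *
pose()
s=arm.observe();w,d=arm.capture("wrist");cv2.imwrite("pics/w5.png",w[:,:,::-1]);np.savez("pics/w5.npz",pos=s["tcp_pos"],q=s["ee_rot"])
p,pos,q,H,S,V,roi,rb=look("w5",(60,420,60,400));C=np.array([.46906,.30102])
roi=np.zeros(H.shape,bool);roi[90:340,60:280]=1
red=(roi&((H<6)|(H>174))&(S>170)&(V>50)).astype(np.uint8)
n,l,st,ct=cv2.connectedComponentsWithStats(red)
for i in range(1,n):
    if st[i,4]<15: continue
    for z in(.046,.084):
        v=np.array([wray((x,y),z,pos,q)[:2] for y,x in np.argwhere(l==i)])-C;A=np.degrees(np.arctan2(v[:,1],v[:,0]))%360
        print(st[i].tolist(),z,A.mean().round(1),np.percentile(A,[3,97]).round(1))
i=np.argmax(st[1:,4])+1;cx,cy=ct[i].astype(int)
x0=max(cx-70,0);y0=max(cy-110,0);print("origin",x0,y0)
cv2.imwrite("pics/crop4.png",cv2.resize(p[y0:y0+180,x0:x0+200],None,fx=3,fy=3,interpolation=cv2.INTER_NEAREST))
```

```text
yang 70.4 tool-frame pos rel axis mm [-13.   32.2] z 0.08494074831366485 F [-0.6  0.3  0.1] j6 -0.6654294831499629
[143, 110, 24, 32, 272] 0.046 193.4 [188.2 196.8]
[143, 110, 24, 32, 272] 0.084 182.9 [178.7 185.7]
[156, 142, 8, 13, 51] 0.046 196.8 [195.8 197.8]
[156, 142, 8, 13, 51] 0.084 184.4 [183.8 185.2]
[147, 170, 60, 81, 1441] 0.046 214.4 [203.9 230.6]
[147, 170, 60, 81, 1441] 0.084 191.1 [186.  196.5]
origin 106 100
```

View pics/crop4.png

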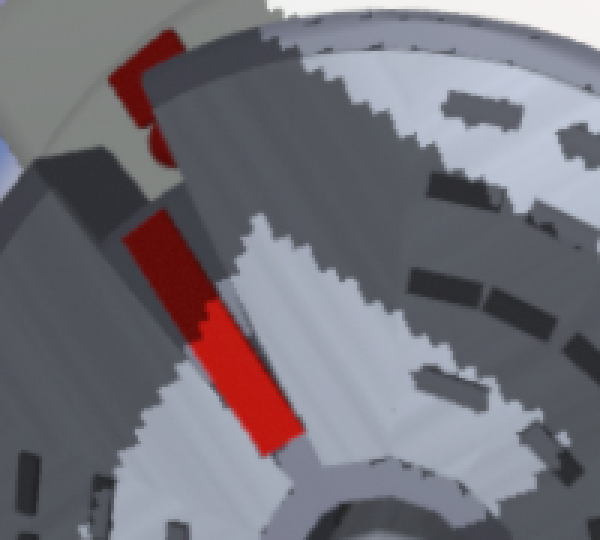

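The stripe is now at 191.1° and the pin and mark at 190.6–192°, so they're aligned to about 1°. Now I'll press on the well floor.

{"op": "play_rows", "data": {"steps": [{"ax": 0,"ay": 0,"az": 0,"x": 0,"y": 0,"z": 2,"gripper": 0},{"ax": 0,"ay": 0,"az": 0,"x": 0,"y": 0,"z": 1.5,"gripper": 0},{"ax": 0,"ay": 0,"az": 0,"x": 0,"y": 0,"z": 1,"gripper": 0},{"ax": 0,"ay": 0,"az": 0,"x": 0,"y": 0,"z": 1,"gripper": 0},{"ax": 0,"ay": 0,"az": 0,"x": 0,"y": 0,"z": 1,"gripper": 0},{"ax": 0,"ay": 0,"az": 0,"x": 0,"y": 0,"z": 1,"gripper": 0},{"ax": 0,"ay": 0,"az": 0,"x": 0,"y": 0,"z": 0,"gripper": 0}]}}

```text
clock: 8.82
tcp_pos: [0.4947, 0.3271, 0.0781]
ee_rot: [0.0, 0.17, 0.986, 0.0]
ft_force: [-1.4, 0.3, 3.5]
finger_gap: -0.0
finger_force: 1.5
```

{"op": "play_rows", "data": {"steps": [{"ax": 0,"ay": 0,"az": 0,"x": 0,"y": 0,"z": 1,"gripper": 0},{"ax": 0,"ay": 0,"az": 0,"x": 0,"y": 0,"z": 1,"gripper": 0},{"ax": 0,"ay": 0,"az": 0,"x": 0,"y": 0,"z": 1,"gripper": 0},{"ax": 0,"ay": 0,"az": 0,"x": 0,"y": 0,"z": 0,"gripper": 0}]}}

```text
clock: 9.15
tcp_pos: [0.4947, 0.3271, 0.075]
ee_rot: [0.0, 0.17, 0.986, 0.0]
ft_force: [-0.8, -0.7, 3.3]
finger_gap: -0.0
finger_force: 2.0
```

{"op": "play_rows", "data": {"steps": [{"ax": 0,"ay": 0,"az": 0,"x": 0,"y": 0,"z": 1,"gripper": 0},{"ax": 0,"ay": 0,"az": 0,"x": 0,"y": 0,"z": 1,"gripper": 0},{"ax": 0,"ay": 0,"az": 0,"x": 0,"y": 0,"z": 1,"gripper": 0},{"ax": 0,"ay": 0,"az": 0,"x": 0,"y": 0,"z": 1,"gripper": 0},{"ax": 0,"ay": 0,"az": 0,"x": 0,"y": 0,"z": 1,"gripper": 0},{"ax": 0,"ay": 0,"az": 0,"x": 0,"y": 0,"z": 0,"gripper": 0}]}}

```text
clock: 9.65
tcp_pos: [0.4947, 0.3271, 0.0698]
ee_rot: [0.0, 0.17, 0.986, 0.0]
ft_force: [-1.3, -0.2, 3.6]
finger_gap: 0.0001
finger_force: 1.9
```

{"op": "play_rows", "data": {"steps": [{"ax": 0,"ay": 0,"az": 0,"x": 0,"y": 0,"z": 0.5,"gripper": 0},{"ax": 0,"ay": 0,"az": 0,"x": 0,"y": 0,"z": 0.5,"gripper": 0},{"ax": 0,"ay": 0,"az": 0,"x": 0,"y": 0,"z": 0,"gripper": 0}]}}

```text
clock: 9.9
tcp_pos: [0.4947, 0.3271, 0.0688]
ee_rot: [0.0, 0.17, 0.986, 0.0]
ft_force: [-1.2, 1.1, 4.6]
finger_gap: 0.0002
finger_force: 2.1
```

{"op": "play_rows", "data": {"steps": [{"ax": 0,"ay": 0,"az": 0,"x": 0,"y": 0,"z": 0.5,"gripper": 0},{"ax": 0,"ay": 0,"az": 0,"x": 0,"y": 0,"z": 0.5,"gripper": 0},{"ax": 0,"ay": 0,"az": 0,"x": 0,"y": 0,"z": 0,"gripper": 0}]}}

```text
clock: 10.15
tcp_pos: [0.4947, 0.3271, 0.0686]
ee_rot: [0.0, 0.17, 0.986, 0.0]
ft_force: [-2.9, -0.8, 9.2]
finger_gap: -0.0003
finger_force: 4.5
```

{"op": "play_rows", "data": {"steps": [{"ax": 0,"ay": 0,"az": 0,"x": 0,"y": 0,"z": 0.6,"gripper": 0},{"ax": 0,"ay": 0,"az": 0,"x": 0,"y": 0,"z": 0.6,"gripper": 0},{"ax": 0,"ay": 0,"az": 0,"x": 0,"y": 0,"z": 0,"gripper": 0}]}}

```text
clock: 10.4
tcp_pos: [0.4948, 0.3272, 0.0685]
ee_rot: [0.0, 0.17, 0.986, 0.0]
ft_force: [-4.3, -1.6, 15.0]
finger_gap: 0.0004
finger_force: 7.5
```

It's bottomed at 15 N with the tip at about 57.5 mm, and the well floor should be at 58 mm. I'll lift away and check that the disc is level.

{"op": "play_rows", "data": {"steps": [{"ax": 0,"ay": 0,"az": 0,"x": 0,"y": 0,"z": -2,"gripper": 0},{"ax": 0,"ay": 0,"az": 0,"x": 0,"y": 0,"z": -5,"gripper": 0},{"ax": 0,"ay": 0,"az": 0,"x": 0,"y": 0,"z": -15,"gripper": 0},{"ax": 0,"ay": 0,"az": 0,"x": 0,"y": 0,"z": -20,"gripper": 0},{"ax": 0,"ay": 0,"az": 0,"x": -15,"y": 0,"z": -20,"gripper": 0},{"ax": 0,"ay": 0,"az": 0,"x": -20,"y": 0,"z": -20,"gripper": 0},{"ax": 0,"ay": 0,"az": 0,"x": -20,"y": 0,"z": -20,"gripper": 0},{"ax": 0,"ay": 0,"az": 0,"x": -20,"y": 0,"z": -10,"gripper": 0},{"ax": 0,"ay": 0,"az": 0,"x": 0,"y": 0,"z": 0,"gripper": 0},{"ax": 0,"ay": 0,"az": 0,"x": 0,"y": 0,"z": 0,"gripper": 0}]}}

```text
clock: 11.23
tcp_pos: [0.566, 0.3014, 0.1784]
ee_rot: [0.0, 0.17, 0.985, 0.0]
ft_force: [-0.1, -0.2, -0.3]
finger_gap: 0.0001
finger_force: 0.0
```

Run:
```python
from h import *
pose()
s=arm.observe();w,d=arm.capture("wrist");cv2.imwrite("pics/w6.png",w[:,:,::-1]);pos,q=s["tcp_pos"],s["ee_rot"];np.savez("pics/w6.npz",pos=pos,q=q,d=d)
M=np.array(WM["mount"]);K=np.array(WM["intrinsics"]);R=Ro.from_quat(np.r_[q[1:],q[0]]).as_matrix()
v,u=np.mgrid[0:480,0:640];x=(u-K[0,2])/K[0,0];y=(v-K[1,2])/K[0,0];r=np.hypot(x,y)+1e-9
t=np.tan(r)/r;P=np.stack([x*t*d,y*t*d,d],-1)@(R@M[:3,:3]).T+(R@M[:3,3]+pos)
C=np.array([.4695,.3005]);rel=P[...,:2]-C;rr=np.hypot(rel[...,0],rel[...,1])
k=(d>0)&(rr>.025)&(rr<.070)&(abs(P[...,2]-.077)<.012)&(w.max(-1).astype(int)-w.min(-1)<40)&(w.mean(-1)>90)
A=P[k];z0=np.median(A[:,2])
c,*_=np.linalg.lstsq(np.c_[A[:,:2]-C,np.ones(len(A))],A[:,2],rcond=None);print("n",k.sum(),"z",c[2],"med",z0,"tilt",np.hypot(*c[:2]))
sp=P[(d>0)&(rr<.007)&(P[...,2]<.11)];print("spindle z",np.median(sp[:,2]))
hs=cv2.cvtColor(w,cv2.COLOR_RGB2HSV).astype(int);red=((hs[...,0]<6)|(hs[...,0]>174))&(hs[...,1]>170)&(hs[...,2]>50)&(rr<.1)
for a,ct,m in blobs(red,20):
    Q=P[m];an=np.degrees(np.arctan2(Q[:,1]-C[1],Q[:,0]-C[0]))%360
    print("red",a,ct.round(),"z",np.median(Q[:,2]).round(4),"ang",np.median(an).round(1),"r",np.median(rr[m]).round(4))
cv2.imwrite("pics/w6.png",w[:,:,::-1])
```

```text
yang 70.4 tool-frame pos rel axis mm [-89.3  33.8] z 0.1783912691002068 F [-0.1 -0.2 -0.3] j6 -0.7572601722511841
n 12890 z 0.07609275550965909 med 0.07610167585470287 tilt 0.00335539322875814
spindle z 0.0937168403363769
red 293 [208.  24.] z 0.0507 ang 190.9 r 0.0814
red 500 [227.  56.] z 0.0769 ang 188.8 r 0.0435
```

View pics/w6.png

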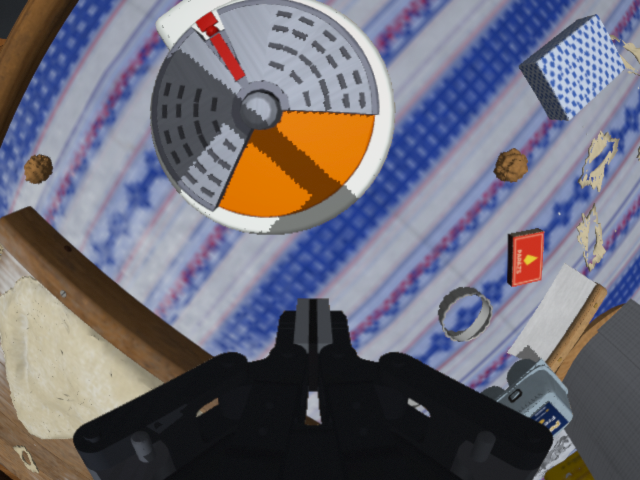

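The disc sits 17.6 mm below the spindle top (18 mm expected when home), its tilt is 0.003 rad, and the pin shows in the notch at (208,25). The bystanders are untouched, so I'm handing in.

```bash
python3 -c "
from bench import arm
print(arm.hand_in())"
```

```text
the job is handed in; nothing more can be done
None
```

The grater disc was turned onto its pin and pressed home (level to about 0.003 rad), the hand is clear, nothing else was touched, and the job is handed in; no verdict came back.

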